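# Bar across the dish carriage, carriage to its click

## Task

Lay the long metal bar across the two slotted supports of the sliding dish carriage, down in both slots, and let go of it. Then take the carriage's upright metal knob and slide the carriage gently along its rails, away from the end where it starts, until you feel the ball click into its notch; do not run on to the end stop. Finish there, still gripping the knob with the carriage standing in the notch and the bar still in both slots, and leave the other things on the bench alone.

Things in the scene. Friction and masses are not known exactly. Their poses are not given: they have to be found in the camera images.
- bar: plain aluminium bar, 150 mm long (its x), 14 mm wide (y), 12 mm thick (z); about 50 to 100 g; lies flat on the bench to the left or right of the stage. Origin: centre of its underside.
- short_bar: spare aluminium bar of the same section, only 85 mm long, on the other side of the stage; too short for the job, leave it. Origin: centre of its underside.
- stage: fixed low imaging stage: off-white bed, black deck, 160 mm (its x) by 340 mm (y), 45 mm high, two steel rails along y, a dark stop block at each rail end (tops 62 mm up), a black focus knob on its +y end. Its x points away from the robot (yaw within 0.25 rad), y to the robot's left. Origin: centre of its underside, on the bench.
- carriage: dark steel plate 150 (x) x 110 (y) x 10 mm on the stage's rails, axes as the stage's; origin: centre of its underside, 51.5 mm up. Its origin slides along the stage's y from -0.075 m (stop) to +0.075 m (stop) and starts at -0.075 to -0.030. Carries a clear dish (89 mm across, top at least 8 mm below the slot floors), two supports and the knob. Friction 1 to 4 N, drag 6 N per m/s.
- ball (a joint): drop of the hidden spring ball under the carriage, m: 0 to 0.001 on the flat, 0.005 to 0.006 full in the notch; above 0.0033 it is within 2.5 mm of the centre. One notch, 16 mm wide, met with the carriage's origin anywhere from -0.010 to +0.040 m along the stage's y. From 7 mm before the centre it draws the carriage on with 1 to 3 N; driven past the centre it resists with 7 to 13 N for 5 mm.
- cradle (a point): on the carriage, midway between the two supports, at the height of their slot floors (85.5 mm above the bench); axes as the stage's. The supports stand 60 mm to either side of it along x, each 16 mm long in x, with a slot 20 mm wide in y and 10 mm deep between two cheeks 12 mm wide, open on top and at both ends. The bar lies along this x.
- knob_top (a point): centre of the top of the carriage's upright round bare-metal knob, 116.5 mm above the bench; the knob is 16 mm across and 55 mm high, with a 26 mm foot 5 mm thick, on a tongue 36 mm wide at the carriage's front edge (robot's side), 120 mm from the cradle towards -x. It is fixed to the carriage.
- calculator: pocket calculator 150 x 78 x 14 mm lying flat; a bystander. Origin: centre of its underside.
- marker: marker pen 135 mm long, 12 mm thick, lying; a bystander. Origin: centre of its underside.
- wash_bottle: white plastic bottle, 72 mm across, 130 mm tall; a bystander. Origin: centre of its underside.
- tape: tape dispenser 150 x 60 mm, 98 mm tall; a bystander. Origin: centre of its underside.
- tube_rack: white tube rack 80 x 200 mm, tubes to 74 mm high; a bystander. Origin: centre of its underside.
- dish_stack: stack of three culture dishes, 90 mm across, 46 mm tall; a bystander. Origin: centre of its underside.
- slide_box: small box of glass slides 87 x 37 x 32 mm; a bystander. Origin: centre of its underside.
There are look-alikes about, which are no part of the job. What is shaped like the bar but brown or yellow is not meant.

How it is judged:
By the outcome, as a careful person would: the job done as asked, in the order asked, and still so for the second after the job is handed in, while the arm keeps its last pose, push and grip.
It also fails if it takes over 56 s, if anything falls off the work surface, if the arm or the gripper's body presses on something with over 40 N, if the wrist force passes 120 N, or if a joint passes its speed limit or range.

## Robot

A 6-joint arm with a two-finger parallel gripper is mounted at the origin on the work surface. World frame = base frame: x ahead of the robot, y to its left, z up, the work surface at z = 0. Lengths are in m, angles in rad, forces in N, time in s.
With the tool pointing down it reaches from about 0.25 to 0.725 m from the base axis. Payload 4 kg.
Tool frame: the origin (TCP) lies at the very end of the fingers, on their centre line; the grasp point (between the pads) lies 19 mm behind it; z points along the fingers, y is the line along which they close (so a half turn about z gives the same grasp; the last joint's range is limited). The gripper opens to 85 mm and grips with 20 to 120 N. Pads are 22 mm wide; open, the fingers measure 114 mm over their backs; the gripper's body (76 mm by 85 mm) begins 54 mm behind the grasp point. The pads swing forward as they close: fully open they stand 13 mm farther back than shut.
Start: joints at [-1.332, 0.241, 0.005, 1.335, 0, 1.571], TCP at [0.118, -0.486, 0.231] pointing down, gripper open.
Joint ranges: [-2.72, 2.72], [-1.05, 1.87], [-1.09, 1.28], [-1.99, 2.15], [-1.42, 1.44], [-3.14, 3.14]. Speed limits (rad/s): [2.79, 2.79, 3.14, 3.14, 3.14, 3.14].

## Interface

Orientations are given as a unit quaternion [x, y, z, w].
In Python, from workcell import bot, vision, workorder gives the robot as it stands.
- The arm moves only by the shell command python3 -m creep 'ROWS' [OPENING]. ROWS is JSON, a list of rows, each a list of 2 entries, a list of its own where there are three numbers: the shift along the tool's x, y, z in mm, then the turn, a rotation vector about the tool's x, y, z in rad. In form: [[[dx, dy, dz], [wx, wy, wz]], ...]. A call has 1 to 12 rows; each row shifts and turns the commanded pose from where the row before left it, along the tool's axes as they then stand; what a row does not reach is not made up. A row lasts 1/8 s, in which the tool goes at most 62.5 mm and 10.7 degrees, less where a joint would pass 70% of its speed; a pose out of reach is approached as far as the arm can. A call is refused whole if a number of a shift passes 62.5 or a number of a turn 0.188, either way. A call with a gripper value outside its range is refused whole. OPENING is the finger opening in mm, from 0 to 85.4, set as the call begins (- or left out, the last holds). The fingers move at their own pace and stop on an object; the grip force is fixed at half the most. Time passes only in rows, so rows that do not move let the fingers close. It gives the time, the measured TCP pose, the force, the opening and the grip force at its end, in the units of the state.
- bot.get_obs(): the state, without advancing time (a new reading comes with each control period).
- vision.camera(name): name is "scene" or "top" or "wrist"; returns a dict with "image" (400x640x3 uint8, blue, green, red), "z_map" (400x640 float32, m along the optical axis (not along the pixel's ray), 0 where there is no reading), "K" (3x3 intrinsics, pixels), "k1" (the pictures are not rectified: a ray, as slopes to the right and down, at radius r is drawn at 1 + k1 r^2 times it, then the intrinsics apply), "rvec" (rotation vector, rad) and "tvec" (3), from world to camera coordinates, as OpenCV has them; the wrist camera has in their place "tool_from_camera" (4x4, takes a point from camera to tool coordinates, whose origin is the TCP and whose axes are the flange's). Camera axes: x right, y down, z forward; pixel columns grow to the right and rows downward; lengths in m; the calibration is good to about 2 mm. A picture is of the moment at which its call begins: read the wrist's pose just before it.
- workorder.job_done(): hands the job in; it is judged then, once.
Trained networks look in a picture, given as the dict that the camera call returned (one of the last four; its "shot" number tells which), for a name from the list of things; names that differ only in an ending like _2 or _b are one class to them, and where a whole thing is asked for, a point or a joint stands for the part that bears it (a point fixed in the world has none). Each returns a list of dicts, best first, with "score" (0 to 1); they miss things now and then, are a little off and sometimes report something else, mostly with a low value. They report only what shows in the picture. A call takes as long as a camera call. They do not tell look-alikes from the thing itself.
- vision.spot_in(picture, query): "position" ([column, row] in pixels, amid what is visible of it).
- vision.place_of(picture, query): "position" ([column, row] in pixels: a listed point, or the origin of a listed thing).
The state is a dict: "clock": time; "joint_pos": joint angles; "joint_vel": joint speeds; "tau": joint torques, N m; "eef_pos": TCP position; "tool_rot": TCP orientation; "ft_force": force on the tool from outside, world axes, zero at the start; "ft_torque": the same for the moment, N m; "grip_width": finger opening in m; "grasp_force": force on a finger pad.
Only numpy, scipy, OpenCV 4.12 (cv2) and the standard library are available. Lean on these libraries where they do the work, as an engineer would, in place of code of your own. Each camera call takes 0.05 s, during which the arm holds its last target. There are 200 camera calls.

## Working session

There is one attempt and no reset: what is moved stays moved. The work goes in short steps, Python scripts to look and compute and a shell command to move; the robot and the scene stay as the last step left them, time stands still between calls to the robot, and variables do not carry over. Pictures are saved under pics/ and viewed, at most 10 in all, crops included, and the job is handed in when it is done.

```bash
mkdir -p pics
cat > h.py <<'E'
import numpy as np,cv2
from scipy.spatial.transform import Rotation as R
from workcell import bot,vision,workorder
def cam(n):
    o=bot.get_obs(); p=vision.camera(n)
    if n=='wrist':
        T=np.eye(4);T[:3,:3]=R.from_quat(o['tool_rot']).as_matrix();T[:3,3]=o['eef_pos'];M=T@np.array(p['tool_from_camera'])
    else:
        W=np.eye(4);W[:3,:3]=cv2.Rodrigues(np.array(p['rvec'],float))[0];W[:3,3]=np.ravel(p['tvec']);M=np.linalg.inv(W)
    return p,M
def ray(p,M,uv):
    K=np.array(p['K'],float);d=np.array([(uv[0]-K[0,2])/K[0,0],(uv[1]-K[1,2])/K[1,1]]);s=d.copy()
    for _ in range(20): s=d/(1+p['k1']*(s@s))
    return M[:3,3],M[:3,:3]@np.array([s[0],s[1],1])
def atz(p,M,uv,z):
    o,d=ray(p,M,uv);return o+d*(z-o[2])/d[2]
def atdepth(p,M,uv):
    o,d=ray(p,M,uv);return o+d*p['z_map'][int(round(uv[1])),int(round(uv[0]))]
def tool(v):  # world vec -> tool mm
    return R.from_quat(bot.get_obs()['tool_rot']).inv().apply(v)*1000
E
python3 - <<'E'
from h import *
np.set_printoptions(precision=3,suppress=True)
Z=dict(bar=0,short_bar=0,stage=0,carriage=.0515,cradle=.0855,knob_top=.1165,tape=0,wash_bottle=0,tube_rack=0,dish_stack=0,slide_box=0,calculator=0,marker=0)
for n in ('top','scene'):
    p,M=cam(n);cv2.imwrite(f'pics/{n}1.png',p['image'])
    for q,z in Z.items():
        for r in vision.place_of(p,q)[:3]:
            print(n,q,round(r['score'],2),np.round(r['position']),atz(p,M,r['position'],z))
o=bot.get_obs();print(o['clock'],o['eef_pos'],R.from_quat(o['tool_rot']).as_matrix())
E
```

```text
top bar 0.73 [346. 231.] [ 0.395 -0.172  0.   ]
top bar 0.55 [424. 238.] [ 0.365 -0.449  0.   ]
top bar 0.5 [388. 220.] [ 0.434 -0.323  0.   ]
top short_bar 0.54 [207. 207.] [0.489 0.323 0.   ]
top short_bar 0.53 [307. 167.] [ 0.626 -0.035  0.   ]
top stage 0.92 [291. 164.] [0.639 0.022 0.   ]
top stage 0.24 [233. 134.] [0.75  0.231 0.   ]
top carriage 0.8 [306. 168.] [ 0.617 -0.035  0.052]
top cradle 0.61 [306. 169.] [ 0.606 -0.036  0.085]
top cradle 0.44 [258. 238.] [0.378 0.127 0.085]
top knob_top 0.74 [300. 199.] [ 0.503 -0.013  0.117]
top tape 0.79 [387. 138.] [ 0.728 -0.325  0.   ]
top wash_bottle 0.8 [230. 132.] [0.759 0.243 0.   ]
top tube_rack 0.75 [297. 118.] [ 0.808 -0.001  0.   ]
top dish_stack 0.51 [386. 138.] [ 0.729 -0.322  0.   ]
top slide_box 0.6 [426. 180.] [ 0.573 -0.463  0.   ]
top slide_box 0.48 [234. 136.] [0.744 0.229 0.   ]
top calculator 0.56 [346. 229.] [ 0.402 -0.172  0.   ]
top marker 0.59 [260. 238.] [0.373 0.135 0.   ]
scene bar 0.72 [234. 182.] [ 0.237 -0.314  0.   ]
scene bar 0.65 [248. 224.] [ 0.456 -0.327  0.   ]
scene bar 0.55 [333. 183.] [0.413 0.0
[... 161 characters left out ...]
 ]
scene carriage 0.58 [340. 222.] [ 0.619 -0.035  0.052]
scene cradle 0.79 [341. 218.] [ 0.625 -0.038  0.085]
scene knob_top 0.39 [279. 292.] [ 0.797 -0.328  0.117]
scene tape 0.63 [278. 289.] [ 0.735 -0.319  0.   ]
scene wash_bottle 0.87 [425. 230.] [0.751 0.243 0.   ]
scene tube_rack 0.79 [372. 270.] [ 0.808 -0.008  0.   ]
scene dish_stack 0.92 [452. 194.] [0.66  0.434 0.   ]
scene slide_box 0.72 [223. 269.] [ 0.59  -0.461  0.   ]
scene calculator 0.63 [282. 201.] [ 0.408 -0.174  0.   ]
scene calculator 0.15 [280. 289.] [ 0.738 -0.312  0.   ]
scene marker 0.6 [348. 171.] [0.382 0.125 0.   ]
1.4 [ 0.118 -0.486  0.231] [[ 0.972  0.237 -0.   ]
 [ 0.237 -0.972  0.   ]
 [-0.    -0.    -1.   ]]
```

View pics/top1.png

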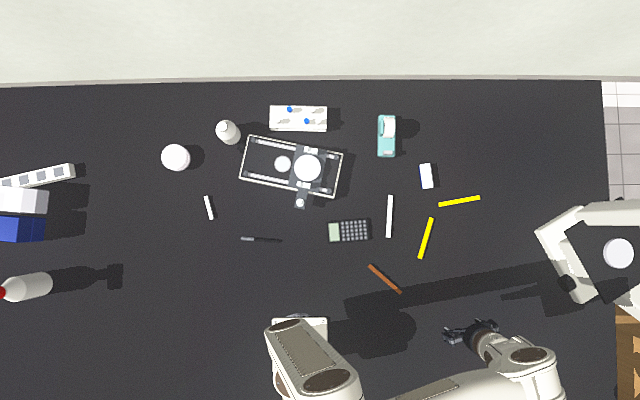

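View pics/scene1.png

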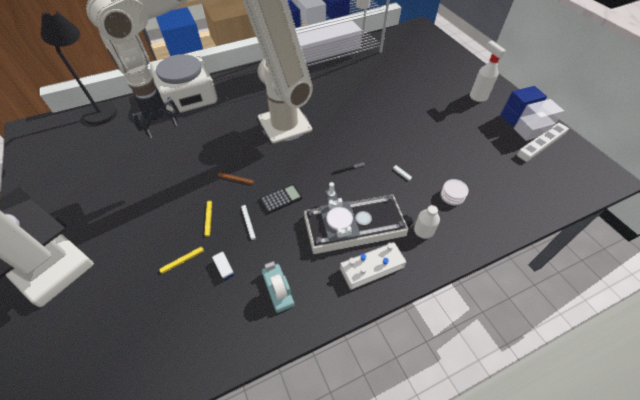

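The top view shows these bar-like things: a long silver bar (389,216), a short silver bar (209,207), two yellow bars (426,237) and (459,201), and a brown bar (385,278). The silver one at (389,216) fits: it is bare metal and long, and the short one lies on the other side of the stage. I'll confirm with a crop and measure it.

Run:
```python
from h import *
np.set_printoptions(precision=4,suppress=True)
p,M=cam('top');im=p['image']
c=im[120:300,180:480];cv2.imwrite('pics/crop.png',cv2.resize(c,None,fx=2.6,fy=2.6,interpolation=cv2.INTER_CUBIC))
hsv=cv2.cvtColor(im,cv2.COLOR_BGR2HSV);m=((hsv[...,2]>120)&(hsv[...,1]<70)).astype('uint8')
n,l,s,ce=cv2.connectedComponentsWithStats(m)
for i in range(1,n):
    if np.linalg.norm(ce[i]-[389,216])<8 or np.linalg.norm(ce[i]-[209,207])<8:
        b=cv2.boxPoints(cv2.minAreaRect(np.argwhere(l==i)[:,::-1].astype(np.float32)))
        w=np.array([atz(p,M,q,.012)[:2] for q in b]);d=w[1]-w[0];e=w[2]-w[1]
        L=d if np.linalg.norm(d)>np.linalg.norm(e) else e
        print(ce[i],w.mean(0),np.linalg.norm(d),np.linalg.norm(e),'dir',np.arctan2(L[1],L[0]))
```

```text
[208.1947 207.4071] [0.4862 0.3166] 0.0158981781992683 0.0881534915674397 dir -2.8725946878853597
[388.8559 216.0175] [ 0.446  -0.3235] 0.149862593556091 0.019216670657845897 dir -0.08065627979449336
```

View pics/crop.png

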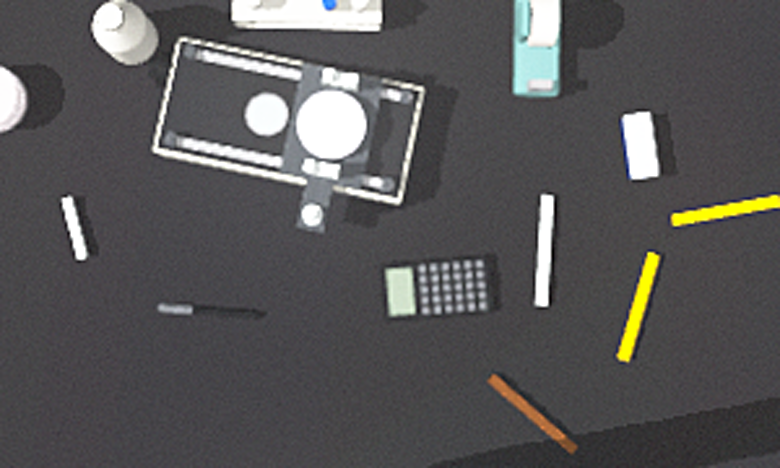

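The silver bar (crop 544,250, i.e. image 389,216) measures 150 mm, so it is the one. The spare at crop (75,228) measures 88 mm. Moving above the bar.

```bash
python3 -m creep '[[[45,-10,6],[0,0,0]],[[45,-10,6],[0,0,0]],[[45,-10,6],[0,0,0]],[[45,-10,6],[0,0,0]],[[45,-10,6],[0,0,0]],[[45,-10,6],[0,0,0]],[[45,-10,6],[0,0,0]],[[42,-10,6],[0,0,0]],[[0,0,0],[0,0,0.16]],[[0,0,0],[0,0,0.16]],[[0,0,0],[0,0,0]],[[0,0,0],[0,0,0]]]' 50
cat >> h.py <<'E'
def barfit(p,M,z,near,tol=.05):
    hsv=cv2.cvtColor(p['image'],cv2.COLOR_BGR2HSV);m=((hsv[...,2]>120)&(hsv[...,1]<70)).astype('uint8')
    n,l,s,ce=cv2.connectedComponentsWithStats(m);out=[]
    for i in range(1,n):
        if s[i,4]<60 or np.linalg.norm(atz(p,M,ce[i],z)[:2]-near)>tol: continue
        b=cv2.boxPoints(cv2.minAreaRect(np.argwhere(l==i)[:,::-1].astype(np.float32)))
        w=np.array([atz(p,M,q,z)[:2] for q in b]);d=w[1]-w[0];e=w[2]-w[1]
        L=d if np.linalg.norm(d)>np.linalg.norm(e) else e
        out.append((ce[i],w.mean(0),np.linalg.norm(d),np.linalg.norm(e),np.arctan(L[1]/L[0])))
    return out
E
python3 - <<'E'
from h import *
np.set_printoptions(precision=4,suppress=True)
p,M=cam('wrist');cv2.imwrite('pics/w1.png',p['image'])
f=barfit(p,M,.012,[.446,-.3235]);print(f)
for r in vision.place_of(p,'bar')[:2]: print(r,atz(p,M,r['position'],0))
o=bot.get_obs();m=R.from_quat(o['tool_rot']).as_matrix();print(o['clock'],o['eef_pos'],m[:,0])
if f: print(tool(np.r_[f[0][1],.002]-o['eef_pos']))
E
```

```text
clock: 2.95
eef_pos: [0.4462, -0.3237, 0.1833]
tool_rot: [0.999, -0.04, 0.0, 0.0]
ft_force: [-0.3, 0.7, 0.3]
grip_width: 0.0502
grasp_force: 0.0
[(array([324.2164, 169.1023]), array([ 0.4463, -0.3229]), np.float64(0.013835366562752376), np.float64(0.1496238407037398), np.float64(-0.0720290109607392))]
{'position': [321.0, 355.3], 'score': 0.92} [ 0.2215 -0.301   0.    ]
{'position': [449.2, 237.0], 'score': 0.82} [ 0.3651 -0.4518  0.    ]
3.05 [ 0.4461 -0.3238  0.1834] [ 0.9968 -0.0801  0.0001]
[  0.1287  -0.9059 181.3812]
```

View pics/w1.png

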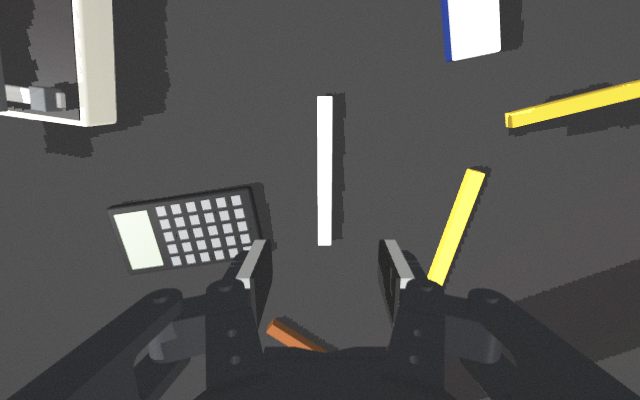

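The bar is centred between the fingers in the view (324,169), 150 × 14 mm. Descending and gripping.

```bash
python3 -m creep '[[[0,-1,40],[0,0,-0.008]],[[0,0,40],[0,0,0]],[[0,0,40],[0,0,0]],[[0,0,35],[0,0,0]],[[0,0,24],[0,0,0]],[[0,0,0],[0,0,0]],[[0,0,0],[0,0,0]]]' 50
python3 -m creep '[[[0,0,0],[0,0,0]],[[0,0,0],[0,0,0]],[[0,0,0],[0,0,0]],[[0,0,0],[0,0,0]],[[0,0,0],[0,0,0]],[[0,0,0],[0,0,0]]]' 5
python3 -m creep '[[[0,0,-30],[0,0,0]],[[0,0,-40],[0,0,0]],[[0,0,-50],[0,0,0]],[[0,0,-50],[0,0,0]],[[0,0,0],[0,0,0]]]'
python3 - <<'E'
from h import *
np.set_printoptions(precision=4,suppress=True)
p,M=cam('top')
# stage yaw & carriage points
for q,z in dict(cradle=.0855,knob_top=.1165,carriage=.0515,stage=0).items():
    for r in vision.place_of(p,q)[:1]: print(q,r['score'],atz(p,M,r['position'],z))
# stage outline (white rim, 45 mm)
hsv=cv2.cvtColor(p['image'],cv2.COLOR_BGR2HSV);m=((hsv[...,2]>120)&(hsv[...,1]<90)).astype('uint8')
sub=np.zeros_like(m);sub[130:202,236:346]=m[130:202,236:346]
n,l,s,ce=cv2.connectedComponentsWithStats(sub)
i=1+np.argmax(s[1:,2]);b=cv2.boxPoints(cv2.minAreaRect(np.argwhere(l==i)[:,::-1].astype(np.float32)))
w=np.array([atz(p,M,q,.045)[:2] for q in b]);print(s[i],w,w.mean(0))
for k in range(4):
    d=w[(k+1)%4]-w[k];print(np.linalg.norm(d),np.arctan2(d[1],d[0]))
o=bot.get_obs();print(o['clock'],o['eef_pos'],o['grip_width'],o['grasp_force'],R.from_quat(o['tool_rot']).as_matrix()[:,0])
E
```

```text
clock: 3.92
eef_pos: [0.4469, -0.3232, 0.0053]
tool_rot: [0.999, -0.037, 0.001, 0.0]
ft_force: [-1.0, -0.1, -0.2]
grip_width: 0.0502
grasp_force: 0.0
clock: 4.68
eef_pos: [0.4471, -0.3232, 0.0057]
tool_rot: [0.999, -0.037, 0.001, 0.001]
ft_force: [-1.1, 1.0, 6.0]
grip_width: 0.0113
grasp_force: 60.2
clock: 5.3
eef_pos: [0.4489, -0.3245, 0.1794]
tool_rot: [0.999, -0.037, 0.004, 0.003]
ft_force: [-0.3, 0.6, -0.4]
grip_width: 0.0118
grasp_force: 59.4
cradle 0.82 [ 0.6032 -0.0367  0.0855]
knob_top 0.96 [ 0.501  -0.0105  0.1165]
carriage 0.69 [ 0.616  -0.0348  0.0515]
stage 0.57 [0.6387 0.0162 0.    ]
[ 238  134  105   68 2103] [[ 0.5489  0.2124]
 [ 0.743   0.1719]
 [ 0.6669 -0.1639]
 [ 0.4742 -0.1203]] [0.6082 0.025 ]
0.19827278252493244 -0.2052638301326151
0.34440042072802274 -1.7936367419865609
0.19758621395831405 2.918645746147697
0.3408952314134156 1.3498800923651688
5.55 [ 0.4452 -0.3218  0.1723] 0.011958992053574187 59.39691245555878 [ 0.9973 -0.0731 -0.0034]
```

```bash
python3 -m creep '[[[0,0,-15],[0,0,0.147]],[[4,-35,-10],[0,0,0]],[[4,-45,-5],[0,0,0]],[[4,-50,0],[0,0,0]],[[4,-50,0],[0,0,0]],[[4,-50,0],[0,0,0]],[[4,-48,0],[0,0,0]],[[1,-36,0],[0,0,0]],[[0,0,0],[0,0,0]],[[0,0,0],[0,0,0]],[[0,0,0],[0,0,0]]]'
python3 - <<'E'
from h import *
np.set_printoptions(precision=4,suppress=True)
p,M=cam('wrist');cv2.imwrite('pics/w2.png',p['image'])
for q,z in dict(cradle=.0855,knob_top=.1165,carriage=.0515,bar=.19).items():
    for r in vision.place_of(p,q)[:2]: print(q,r,atz(p,M,r['position'],z))
o=bot.get_obs();print(o['clock'],o['eef_pos'],o['grip_width'],R.from_quat(o['tool_rot']).as_matrix())
E
```

```text
clock: 6.92
eef_pos: [0.5288, -0.0692, 0.2055]
tool_rot: [0.997, -0.075, 0.001, -0.019]
ft_force: [0.4, -0.8, -0.0]
grip_width: 0.0118
grasp_force: 59.4
cradle {'position': [272.7, 88.1], 'score': 0.67} [ 0.6145 -0.0364  0.0855]
knob_top {'position': [259.4, 251.8], 'score': 0.73} [ 0.4939 -0.0079  0.1165]
bar {'position': [321.4, 246.0], 'score': 0.97} [ 0.5257 -0.0657  0.19  ]
7.175 [ 0.529  -0.0685  0.2055] 0.01174811203793763 [[ 0.9888 -0.1489  0.0054]
 [-0.149  -0.9881  0.0378]
 [-0.0003 -0.0382 -0.9993]]
```

View pics/w2.png

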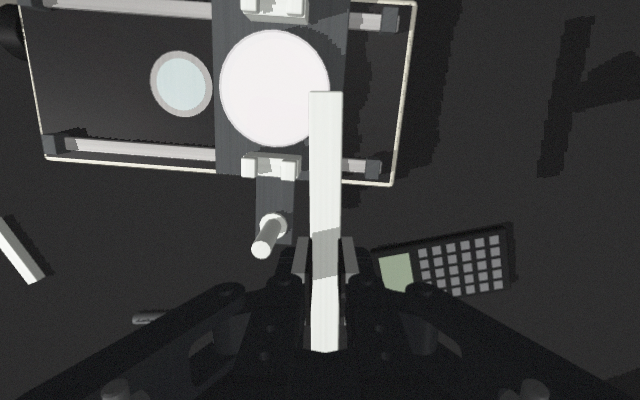

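The slots show at about (270,167) and (274,3), and the knob at (262,245). The tool came up short in yaw and is slightly tilted, so I'll fix both and measure the slots from a bit further in.

```bash
cat >> h.py <<'E'
def corr(yaw):
    T=R.from_matrix(np.array([[np.cos(yaw),np.sin(yaw),0],[np.sin(yaw),-np.cos(yaw),0],[0,0,-1]]))
    return (R.from_quat(bot.get_obs()['tool_rot']).inv()*T).as_rotvec()
E
python3 -c "
from h import *
print(corr(-.224))"
```

```text
[-0.03819653  0.00175937  0.07447656]
```

```bash
python3 -m creep '[[[0,0,0],[-0.019,0.001,0.037]],[[0,0,0],[-0.019,0.001,0.037]],[[20,0,0],[0,0,0]],[[15,0,0],[0,0,0]],[[0,0,0],[0,0,0]],[[0,0,0],[0,0,0]]]'
python3 - <<'E'
from h import *
np.set_printoptions(precision=4,suppress=True)
p,M=cam('wrist');im=p['image']
for q,z in dict(cradle=.0855,knob_top=.1165,carriage=.0515,bar=.19).items():
    for r in vision.place_of(p,q)[:2]: print(q,r,atz(p,M,r['position'],z))
o=bot.get_obs();print(o['clock'],o['eef_pos'],o['grip_width'],R.from_quat(o['tool_rot']).as_matrix())
# project guess of supports
def proj(w):
    c=np.linalg.inv(M)@np.r_[w,1];s=c[:2]/c[2];s=s*(1+p['k1']*(s@s));K=np.array(p['K']);return np.array([K[0,0]*s[0]+K[0,2],K[1,1]*s[1]+K[1,2]])
c0=np.array([.6115,-.0365]);x=np.array([np.cos(-.224),np.sin(-.224)])
for k in (-.06,.06): print(k,proj(np.r_[c0+k*x,.0955]))
u=proj(np.r_[c0,.0955]).astype(int)
a,b=max(u[0]-100,0),max(u[1]-110,0)
print('crop origin',a,b);c=im[b:b+220,a:a+200]
cv2.imwrite('pics/w3.png',cv2.resize(c,None,fx=2.7,fy=2.7,interpolation=cv2.INTER_CUBIC))
np.savez('w3.npz',M=M,K=p['K'],k1=p['k1'],im=im,z=p['z_map'])
E
```

```text
clock: 7.92
eef_pos: [0.5584, -0.0994, 0.2052]
tool_rot: [0.996, -0.093, 0.0, -0.01]
ft_force: [-0.4, 0.4, -1.2]
grip_width: 0.012
grasp_force: 59.4
cradle {'position': [236.8, 137.6], 'score': 0.86} [ 0.6131 -0.0349  0.0855]
cradle {'position': [244.9, 133.6], 'score': 0.3} [ 0.615  -0.0421  0.0855]
knob_top {'position': [236.7, 291.3], 'score': 0.8} [ 0.4947 -0.0122  0.1165]
carriage {'position': [247.8, 136.7], 'score': 0.58} [ 0.6103 -0.0346  0.0515]
bar {'position': [322.7, 250.7], 'score': 0.6} [ 0.5526 -0.0963  0.19  ]
8.175 [ 0.5588 -0.0991  0.2056] 0.011498021956895798 [[ 0.9829 -0.1843  0.0034]
 [-0.1843 -0.9827  0.0199]
 [-0.0004 -0.0202 -0.9998]]
-0.06 [238.4813 213.8868]
0.06 [232.5302  56.9135]
crop origin 135 30
```

View pics/w3.png

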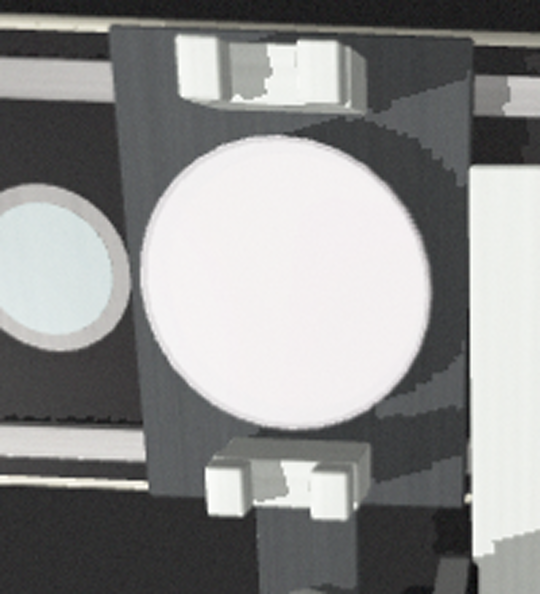

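```bash
python3 -m creep '[[[0,0,0],[0,0,0]]]'
python3 - <<'E'
from h import *
np.set_printoptions(precision=4,suppress=True)
o=bot.get_obs();print(o['joint_pos'],o['joint_vel']);print(corr(-.224),o['eef_pos'])
d=np.load('w3.npz');p=dict(K=d['K'],k1=float(d['k1']),z_map=d['z']);M=d['M']
px=lambda c:np.array(c)/2.7+[135,30]
# cheek top faces (crop px): front left, front right, rear left, rear right
P=[atz(p,M,px(c),.0955)[:2] for c in ([227,488],[331,490],[198,68],[319,70])]
print(P);print([atdepth(p,M,px(c)) for c in ([227,488],[331,490],[198,68],[319,70])])
f=(P[0]+P[1])/2;r=(P[2]+P[3])/2;print('front',f,'rear',r,'mid',(f+r)/2,'len',np.linalg.norm(r-f),'yaw',np.arctan2(*(r-f)[::-1]))
print(np.linalg.norm(P[0]-P[1]),np.linalg.norm(P[2]-P[3]))
# bar in hand: width & pose relative tool from rear/far end via depth
o_=None
for v in (100,130,160,190):
    row=d['im'][v].astype(int).sum(1);c=np.flatnonzero(row[300:350]>540)+300
    if len(c): a=[atdepth(p,M,(c.min()+1,v)),atdepth(p,M,(c.max()-1,v))];print(v,c.min(),c.max(),a)
E
```

```text
clock: 8.3
eef_pos: [0.5589, -0.0991, 0.2056]
tool_rot: [0.996, -0.092, 0.001, -0.01]
ft_force: [1.1, 0.3, -0.8]
grip_width: 0.0114
grasp_force: 59.4
[-0.1862  0.3868  0.1419  1.3263  0.0202  3.1406] [-0.0005  0.003   0.0014 -0.0007  0.0009 -0.0005]
[-0.0202  0.0007  0.0387] [ 0.5589 -0.0991  0.2056]
[array([ 0.5585, -0.0081]), array([ 0.5522, -0.0393]), array([ 0.6744, -0.0329]), array([ 0.6679, -0.0647])]
[array([ 0.5585, -0.008 ,  0.0953]), array([ 0.5525, -0.0395,  0.0965]), array([ 0.6746, -0.0325,  0.0943]), array([ 0.6679, -0.0646,  0.0953])]
front [ 0.5554 -0.0237] rear [ 0.6711 -0.0488] mid [ 0.6132 -0.0362] len 0.11844062536915362 yaw -0.2137078437304913
0.031812095857693096 0.03239927009452771
100 309 341 [array([ 0.6289, -0.1061,  0.2126]), array([ 0.6267, -0.118 ,  0.2108])]
130 309 341 [array([ 0.6173, -0.1038,  0.2128]), array([ 0.6149, -0.1159,  0.2112])]
160 309 340 [array([ 0.6049, -0.1013,  0.2111]), array([ 0.6028, -0.1134,  0.2115])]
190 310 340 [array([ 0.5921, -0.0992,  0.2118]), array([ 0.5896, -0.1111,  0.2108])]
```

Cause found: joint 6 sits at its +3.14 limit. I'll take the half turn the other way here, high and clear of everything, then go on.

```bash
python3 -m creep '[[[0,0,0],[0,0,-0.182]],[[0,0,0],[0,0,-0.182]],[[0,0,0],[0,0,-0.182]],[[0,0,0],[0,0,-0.182]],[[0,0,0],[0,0,-0.182]],[[0,0,0],[0,0,-0.182]],[[0,0,0],[0,0,-0.182]],[[0,0,0],[0,0,-0.182]],[[0,0,0],[0,0,-0.182]],[[0,0,0],[0,0,-0.182]],[[0,0,0],[0,0,-0.182]],[[0,0,0],[0,0,-0.182]]]' && python3 -m creep '[[[0,0,0],[0,0,-0.182]],[[0,0,0],[0,0,-0.182]],[[0,0,0],[0,0,-0.182]],[[0,0,0],[0,0,-0.182]],[[0,0,0],[0,0,-0.182]],[[0,0,0],[0,0,0]],[[0,0,0],[0,0,0]]]'
python3 - <<'E'
from h import *
np.set_printoptions(precision=4,suppress=True)
o=bot.get_obs();print(o['joint_pos'],corr(np.pi-.215),o['eef_pos'])
yw=np.pi-.215;T=np.array([[np.cos(yw),np.sin(yw),0],[np.sin(yw),-np.cos(yw),0],[0,0,-1]])
print('shift after corr',T.T@(np.array([.6132,-.0362,.13])-o['eef_pos'])*1000)
E
```

```text
clock: 9.8
eef_pos: [0.559, -0.099, 0.2055]
tool_rot: [0.538, 0.843, 0.009, -0.004]
ft_force: [-0.4, -0.7, -0.0]
grip_width: 0.012
grasp_force: 59.4
clock: 10.68
eef_pos: [0.5591, -0.0991, 0.2055]
tool_rot: [0.117, 0.993, 0.01, 0.0]
ft_force: [0.2, 0.0, -0.4]
grip_width: 0.0115
grasp_force: 59.4
[-0.1862  0.3872  0.1422  1.3263  0.0202  0.0492] [ 0.0202 -0.0013 -0.0204] [ 0.5591 -0.0991  0.2055]
shift after corr [-39.4738  72.9831  75.4585]
```

```bash
python3 -m creep '[[[0,0,0],[0.020,-0.001,-0.020]],[[-10,18,0],[0,0,0]],[[-10,19,0],[0,0,0]],[[-10,18,10],[0,0,0]],[[-9.5,18,20],[0,0,0]],[[0,0,25],[0,0,0]],[[0,0,0],[0,0,0]],[[0,0,0],[0,0,0]],[[0,0,0],[0,0,0]]]'
python3 - <<'E'
from h import *
np.set_printoptions(precision=4,suppress=True)
p,M=cam('wrist');im=p['image'];cv2.imwrite('pics/w4.png',im)
o=bot.get_obs();print(o['clock'],o['joint_pos'],corr(np.pi-.215),o['eef_pos'])
print(tool(np.array([.6132,-.0362,.092])-o['eef_pos']))
for q,z in dict(cradle=.0855,knob_top=.1165).items():
    for r in vision.place_of(p,q)[:2]: print(q,r,atz(p,M,r['position'],z))
E
```

```text
clock: 11.8
eef_pos: [0.6139, -0.0363, 0.1515]
tool_rot: [0.106, 0.994, 0.0, 0.001]
ft_force: [0.6, -0.4, -1.3]
grip_width: 0.0117
grasp_force: 59.4
11.85 [-0.0592  0.508   0.1889  1.2497  0.0003  0.1541] [0.0006 0.0019 0.0016] [ 0.6138 -0.0363  0.1516]
[ 0.7678 -0.0529 59.6322]
```

View pics/w4.png

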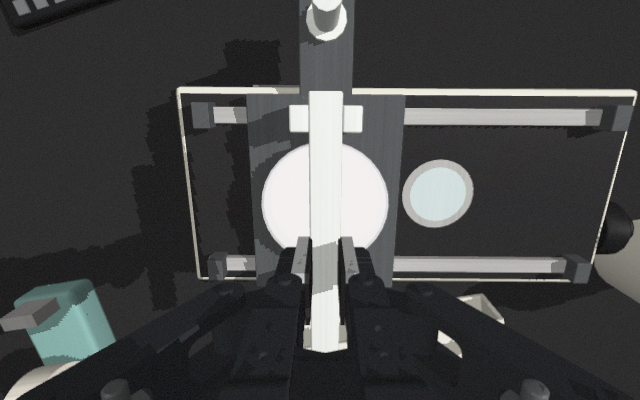

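The bar (309–342 in column) sits centred over the front slot (cheeks 290 to 362) and is parallel to the stage. Lowering.

```bash
python3 -m creep '[[[0.5,0,20],[0,0,0]],[[0,0,15],[0,0,0]],[[0,0,10],[0,0,0]],[[0,0,6],[0,0,0]],[[0,0,5],[0,0,0]],[[0,0,0],[0,0,0]],[[0,0,0],[0,0,0]]]' && python3 -m creep '[[[0,0,2],[0,0,0]],[[0,0,1.5],[0,0,0]],[[0,0,0],[0,0,0]],[[0,0,0],[0,0,0]]]'
```

```text
clock: 12.82
eef_pos: [0.613, -0.036, 0.0949]
tool_rot: [0.106, 0.994, 0.0, 0.0]
ft_force: [0.2, -0.5, -0.5]
grip_width: 0.0118
grasp_force: 59.4
clock: 13.32
eef_pos: [0.6128, -0.036, 0.0913]
tool_rot: [0.106, 0.994, 0.0, 0.0]
ft_force: [-0.1, -0.3, 1.3]
grip_width: 0.0119
grasp_force: 59.7
```

```bash
python3 -m creep '[[[0,0,0.5],[0,0,0]],[[0,0,0],[0,0,0]]]' && python3 -m creep '[[[0,0,0],[0,0,0]],[[0,0,0],[0,0,0]],[[0,0,0],[0,0,0]],[[0,0,-8],[0,0,0]],[[0,0,-30],[0,0,0]],[[0,0,-45],[0,0,0]],[[0,0,-20],[0,0,0]],[[0,0,0],[0,0,0]],[[0,0,0],[0,0,0]]]' 36
python3 - <<'E'
from h import *
np.set_printoptions(precision=4,suppress=True)
p,M=cam('wrist');im=p['image'];cv2.imwrite('pics/w5.png',im)
o=bot.get_obs();print(o['clock'],o['eef_pos'],o['grip_width'])
print(barfit(p,M,.0975,[.61,-.036],.1))
for q,z in dict(cradle=.0855,knob_top=.1165).items():
    for r in vision.place_of(p,q)[:1]: print(q,r,atz(p,M,r['position'],z))
E
```

```text
clock: 13.58
eef_pos: [0.6128, -0.036, 0.0912]
tool_rot: [0.106, 0.994, 0.0, 0.0]
ft_force: [-2.0, 0.2, 5.5]
grip_width: 0.0117
grasp_force: 60.1
clock: 14.7
eef_pos: [0.6121, -0.036, 0.1925]
tool_rot: [0.106, 0.994, 0.0, -0.001]
ft_force: [-0.1, 0.2, 0.0]
grip_width: 0.0358
grasp_force: 0.0
14.75 [ 0.6118 -0.036   0.1919] 0.03569941034871939
[(array([230.9614, 133.0858]), array([ 0.5867, -0.086 ]), np.float64(0.07239037035443356), np.float64(0.1288157309007478), np.float64(-0.2142047430776121)), (array([325.0095, 190.9748]), array([ 0.6116, -0.0362]), np.float64(0.14378863550424287), np.float64(0.07626302925743209), np.float64(-0.5576622476119134)), (array([243.4753, 115.3688]), array([ 0.5399, -0.0782]), np.float64(0.019752616927130966), np.float64(0.008976217117195527), np.float64(1.3596599829483753)), (array([422.329 , 183.4671]), array([0.6164, 0.0389]), np.float64(0.044735925701158016), np.float64(0.04465365109690876), np.float64(-0.9568967133742583)), (array([250.1985, 244.3371]), array([ 0.6371, -0.1001]), np.float64(0.009533043136033207), np.float64(0.019758249580673667), np.float64(1.3583656310407908)), (array([268.8333, 259.4937]), array([ 0.6532, -0.091 ]), np.float64(0.04286792294828762), np.float64(0.011883337010648377), np.float64(-0.4713249866524542)), (array([380.2597, 259.0613]), array([ 0.6723, -0.0015]), np.float64(0.01125438583400871), np.float64(0.04266309631875939), np.float64(0.0663127186709172))]
cradle {'position': [326.6, 192.0], 'score': 0.85} [ 0.6106 -0.0333  0.0855]
knob_top {'position': [327.3, 19.2], 'score': 0.68} [ 0.4963 -0.0087  0.1165]
```

View pics/w5.png

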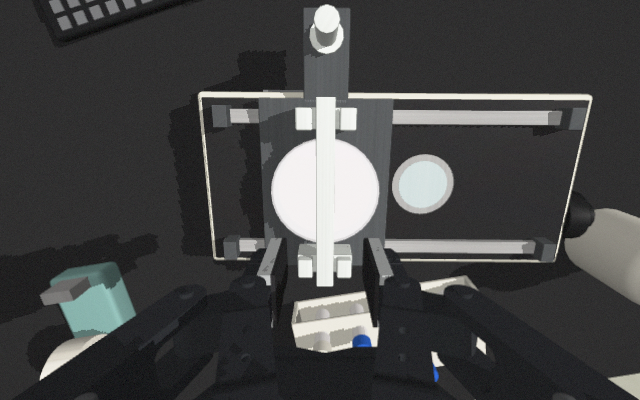

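The bar lies in both slots (front about (325,118), rear about (325,265)). Now the knob.

```bash
python3 -m creep '[[[20,0,0],[0,0,0]],[[40,0,0],[0,0,0]],[[40,0.5,0],[0,0,0]],[[18.5,0,0],[0,0,0]],[[0,0,20],[0,0,0]],[[0,0,35],[0,0,0]],[[0,0,35],[0,0,0]],[[0,0,17],[0,0,0]],[[0,0,0],[0,0,0]],[[0,0,0],[0,0,0]]]' 50; python3 -c "
from h import *
o=bot.get_obs();print(o['eef_pos'],tool(np.array([.496,-.010,.085])-o['eef_pos']),corr(np.pi-.215),o['ft_torque'],o['joint_pos'])"
```

```text
clock: 16.1
eef_pos: [0.4972, -0.0105, 0.0868]
tool_rot: [0.106, 0.994, 0.0, 0.0]
ft_force: [-0.4, 0.1, 0.0]
grip_width: 0.0499
grasp_force: 0.0
[ 0.49723844 -0.01046867  0.08682882] [1.30978547 0.19580678 1.82868649] [0.00027662 0.00014672 0.00202524] [-0.00951535  0.02028311  0.0188785 ] [-2.11990303e-02  3.48674637e-01 -2.45806898e-01  9.76117786e-01
  2.43387035e-04  1.91775753e-01]
```

```bash
python3 -m creep '[[[1,0,1],[0,0,0]],[[0,0,0],[0,0,0]],[[0,0,0],[0,0,0]],[[0,0,0],[0,0,0]],[[0,0,0],[0,0,0]],[[0,0,0],[0,0,0]]]' 5
```

```text
clock: 16.85
eef_pos: [0.4963, -0.0102, 0.0863]
tool_rot: [0.106, 0.994, 0.0, 0.001]
ft_force: [-1.1, 0.8, 6.1]
grip_width: 0.0145
grasp_force: 58.4
```

Gripped. Sliding along +y of the stage (tool +y), first over the flat.

```bash
cat > f.py <<'E'
from h import *
o=bot.get_obs();y=np.array([.213,.977]);x=np.array([.977,-.213]);g=np.array(o['eef_pos'])[:2]-[.4963,-.0102];f=np.array(o['ft_force'])
print('travel mm %.2f lateral %.2f  Fy %.2f Fx %.2f Fz %.2f'%(g@y*1e3,g@x*1e3,f[:2]@y,f[:2]@x,f[2]),o['clock'],round(o['grip_width'],4))
E
python3 f.py; python3 -m creep '[[[0,2,0],[0,0,0]],[[0,3,0],[0,0,0]],[[0,3,0],[0,0,0]],[[0,3,0],[0,0,0]],[[0,3,0],[0,0,0]],[[0,3,0],[0,0,0]],[[0,3,0],[0,0,0]],[[0,3,0],[0,0,0]],[[0,3,0],[0,0,0]],[[0,3,0],[0,0,0]]]' >/dev/null; python3 f.py
python3 -m creep '[[[0,3,0],[0,0,0]],[[0,3,0],[0,0,0]],[[0,2,0],[0,0,0]],[[0,1,0],[0,0,0]],[[0,1,0],[0,0,0]]]'>/dev/null; python3 f.py
```

```text
travel mm -0.02 lateral 0.05  Fy 0.53 Fx -1.28 Fz 6.06 16.85 0.0145
travel mm 27.74 lateral 0.19  Fy -4.68 Fx -0.42 Fz 6.26 18.1 0.0141
travel mm 37.82 lateral 0.25  Fy -3.71 Fx -1.77 Fz 5.73 18.725 0.0141
```

```bash
cat >> f.py <<'E'
import sys
F=f[:2]@y
sys.exit(1 if F>-2.5 or F<-6.5 else 0)
E
set -o pipefail
python3 -m creep '[[[0,1,0],[0,0,0]],[[0,1,0],[0,0,0]],[[0,1,0],[0,0,0]]]'>/dev/null; python3 f.py &&
python3 -m creep '[[[0,1,0],[0,0,0]],[[0,1,0],[0,0,0]],[[0,1,0],[0,0,0]]]'>/dev/null && python3 f.py &&
python3 -m creep '[[[0,1,0],[0,0,0]],[[0,1,0],[0,0,0]],[[0,1,0],[0,0,0]]]'>/dev/null && python3 f.py &&
python3 -m creep '[[[0,1,0],[0,0,0]],[[0,1,0],[0,0,0]],[[0,1,0],[0,0,0]]]'>/dev/null && python3 f.py &&
python3 -m creep '[[[0,1,0],[0,0,0]],[[0,1,0],[0,0,0]],[[0,1,0],[0,0,0]]]'>/dev/null && python3 f.py &&
python3 -m creep '[[[0,1,0],[0,0,0]],[[0,1,0],[0,0,0]],[[0,1,0],[0,0,0]]]'>/dev/null && python3 f.py &&
python3 -m creep '[[[0,1,0],[0,0,0]],[[0,1,0],[0,0,0]],[[0,1,0],[0,0,0]]]'>/dev/null && python3 f.py &&
python3 -m creep '[[[0,1,0],[0,0,0]],[[0,1,0],[0,0,0]],[[0,1,0],[0,0,0]]]'>/dev/null && python3 f.py
```

```text
travel mm 40.82 lateral 0.29  Fy -4.91 Fx -0.64 Fz 5.41 19.1 0.0143
travel mm 43.80 lateral 0.32  Fy -4.97 Fx -0.78 Fz 6.02 19.475 0.0143
travel mm 46.81 lateral 0.31  Fy -3.46 Fx -0.48 Fz 4.59 19.85 0.0143
travel mm 49.82 lateral 0.35  Fy -4.60 Fx -0.21 Fz 5.55 20.225 0.0142
travel mm 52.78 lateral 0.40  Fy -2.90 Fx -0.60 Fz 4.91 20.6 0.0143
travel mm 55.82 lateral 0.37  Fy -3.58 Fx 0.10 Fz 4.80 20.975 0.0142
travel mm 58.82 lateral 0.40  Fy -4.34 Fx -0.58 Fz 5.53 21.35 0.0143
travel mm 61.81 lateral 0.40  Fy -3.57 Fx 0.14 Fz 5.48 21.725 0.0144
```

```bash
python3 -m creep '[[[0,1,0],[0,0,0]],[[0,1,0],[0,0,0]]]'>/dev/null; python3 f.py &&
python3 -m creep '[[[0,1,0],[0,0,0]],[[0,1,0],[0,0,0]]]'>/dev/null && python3 f.py &&
python3 -m creep '[[[0,1,0],[0,0,0]],[[0,1,0],[0,0,0]]]'>/dev/null && python3 f.py &&
python3 -m creep '[[[0,1,0],[0,0,0]],[[0,1,0],[0,0,0]]]'>/dev/null && python3 f.py &&
python3 -m creep '[[[0,1,0],[0,0,0]],[[0,1,0],[0,0,0]]]'>/dev/null && python3 f.py &&
python3 -m creep '[[[0,1,0],[0,0,0]],[[0,1,0],[0,0,0]]]'>/dev/null && python3 f.py &&
python3 -m creep '[[[0,1,0],[0,0,0]],[[0,1,0],[0,0,0]]]'>/dev/null && python3 f.py &&
python3 -m creep '[[[0,1,0],[0,0,0]],[[0,1,0],[0,0,0]]]'>/dev/null && python3 f.py &&
python3 -m creep '[[[0,1,0],[0,0,0]],[[0,1,0],[0,0,0]]]'>/dev/null && python3 f.py &&
python3 -m creep '[[[0,1,0],[0,0,0]],[[0,1,0],[0,0,0]]]'>/dev/null && python3 f.py
```

```text
travel mm 63.81 lateral 0.41  Fy -3.41 Fx 0.54 Fz 5.47 21.975 0.014
travel mm 65.82 lateral 0.43  Fy -3.58 Fx 0.97 Fz 6.07 22.225 0.0142
travel mm 67.83 lateral 0.44  Fy -5.17 Fx 0.55 Fz 5.26 22.475 0.0144
travel mm 69.82 lateral 0.43  Fy -5.29 Fx 0.74 Fz 5.03 22.725 0.0144
travel mm 71.82 lateral 0.49  Fy -4.04 Fx 1.19 Fz 5.25 22.975 0.014
travel mm 73.81 lateral 0.48  Fy -4.80 Fx 1.25 Fz 5.15 23.225 0.0148
travel mm 75.82 lateral 0.48  Fy -3.79 Fx -0.36 Fz 4.94 23.475 0.0145
travel mm 77.86 lateral 0.50  Fy -4.79 Fx 1.21 Fz 5.40 23.725 0.0142
travel mm 79.81 lateral 0.50  Fy -3.69 Fx 0.41 Fz 5.23 23.975 0.0142
travel mm 81.85 lateral 0.54  Fy -3.94 Fx 0.27 Fz 4.87 24.225 0.0138
```

```bash
python3 -m creep '[[[0,1,0],[0,0,0]],[[0,1,0],[0,0,0]]]'>/dev/null; python3 f.py &&
python3 -m creep '[[[0,1,0],[0,0,0]],[[0,1,0],[0,0,0]]]'>/dev/null && python3 f.py &&
python3 -m creep '[[[0,1,0],[0,0,0]],[[0,1,0],[0,0,0]]]'>/dev/null && python3 f.py &&
python3 -m creep '[[[0,1,0],[0,0,0]],[[0,1,0],[0,0,0]]]'>/dev/null && python3 f.py &&
python3 -m creep '[[[0,1,0],[0,0,0]],[[0,1,0],[0,0,0]]]'>/dev/null && python3 f.py &&
python3 -m creep '[[[0,1,0],[0,0,0]],[[0,1,0],[0,0,0]]]'>/dev/null && python3 f.py &&
python3 -m creep '[[[0,1,0],[0,0,0]],[[0,1,0],[0,0,0]]]'>/dev/null && python3 f.py &&
python3 -m creep '[[[0,1,0],[0,0,0]],[[0,1,0],[0,0,0]]]'>/dev/null && python3 f.py
```

```text
travel mm 83.85 lateral 0.54  Fy -3.15 Fx 0.39 Fz 5.28 24.475 0.014
travel mm 85.82 lateral 0.56  Fy -4.10 Fx 0.13 Fz 5.25 24.725 0.0145
travel mm 87.83 lateral 0.57  Fy -3.24 Fx 0.79 Fz 4.00 24.975 0.0144
travel mm 90.05 lateral 0.59  Fy -2.91 Fx 1.18 Fz 6.34 25.225 0.0142
travel mm 93.24 lateral 0.59  Fy -0.64 Fx 1.49 Fz 5.10 25.475 0.0144
```

The pull has set in: the carriage ran ahead and the force fell. On in single millimetres until the resistance shows.

```bash
sed -i 's/F>-2.5 or F<-6.5/F<-6.5/' f.py
python3 -m creep '[[[0,1,0],[0,0,0]]]'>/dev/null; python3 f.py &&
python3 -m creep '[[[0,1,0],[0,0,0]]]'>/dev/null && python3 f.py &&
python3 -m creep '[[[0,1,0],[0,0,0]]]'>/dev/null && python3 f.py && 
python3 -m creep '[[[0,0,0],[0,0,0]],[[0,0,0],[0,0,0]]]'>/dev/null && python3 f.py
```

```text
travel mm 94.54 lateral 0.63  Fy -0.18 Fx 1.02 Fz 4.90 25.6 0.0143
travel mm 95.61 lateral 0.61  Fy 0.17 Fx 0.85 Fz 5.77 25.725 0.0141
travel mm 96.61 lateral 0.64  Fy -0.66 Fx 1.15 Fz 5.39 25.85 0.0143
travel mm 96.96 lateral 0.62  Fy 0.77 Fx 1.39 Fz 4.46 26.1 0.0144
```

```bash
python3 -m creep '[[[0,0.5,0],[0,0,0]],[[0,0,0],[0,0,0]]]'>/dev/null; python3 f.py &&
python3 -m creep '[[[0,0.5,0],[0,0,0]],[[0,0,0],[0,0,0]]]'>/dev/null && python3 f.py &&
python3 -m creep '[[[0,0.5,0],[0,0,0]],[[0,0,0],[0,0,0]]]'>/dev/null && python3 f.py &&
python3 -m creep '[[[0,0.5,0],[0,0,0]],[[0,0,0],[0,0,0]]]'>/dev/null && python3 f.py
```

```text
travel mm 97.35 lateral 0.61  Fy 1.12 Fx 1.70 Fz 4.68 26.35 0.0142
travel mm 97.81 lateral 0.62  Fy 1.52 Fx 1.13 Fz 6.14 26.6 0.0142
travel mm 97.91 lateral 0.62  Fy -0.26 Fx 0.78 Fz 4.70 26.85 0.014
travel mm 98.00 lateral 0.64  Fy -2.33 Fx 1.73 Fz 5.80 27.1 0.0147
```

```bash
python3 -m creep '[[[0,0.5,0],[0,0,0]],[[0,0,0],[0,0,0]]]'>/dev/null; python3 f.py &&
python3 -m creep '[[[0,0.5,0],[0,0,0]],[[0,0,0],[0,0,0]]]'>/dev/null && python3 f.py &&
python3 -m creep '[[[0,0.5,0],[0,0,0]],[[0,0,0],[0,0,0]]]'>/dev/null && python3 f.py
```

```text
travel mm 98.08 lateral 0.63  Fy -3.79 Fx 2.09 Fz 6.58 27.35 0.0144
travel mm 98.14 lateral 0.64  Fy -4.53 Fx 1.46 Fz 5.83 27.6 0.0141
travel mm 98.22 lateral 0.61  Fy -4.96 Fx 0.97 Fz 7.10 27.85 0.0144
```

The carriage has stopped at 98 mm while the command runs on and the force climbs, so it is in the notch. I'll relax the push and take a last look.

```bash
python3 -m creep '[[[0,-1.3,0],[0,0,0]],[[0,0,0],[0,0,0]],[[0,0,0],[0,0,0]]]'>/dev/null; python3 f.py
python3 - <<'E'
from h import *
p,M=cam('top');cv2.imwrite('pics/t2.png',cv2.resize(p['image'][110:230,220:370],None,fx=4,fy=4,interpolation=cv2.INTER_CUBIC))
for r in vision.place_of(p,'cradle')[:2]: print(r,atz(p,M,r['position'],.0855))
E
```

```text
travel mm 98.06 lateral 0.64  Fy -1.82 Fx 1.51 Fz 5.14 28.225 0.014
{'position': [281.9, 163.2], 'score': 0.56} [0.6278492  0.04672173 0.0855    ]
{'position': [279.5, 161.3], 'score': 0.32} [0.63443709 0.05477522 0.0855    ]
```

View pics/t2.png

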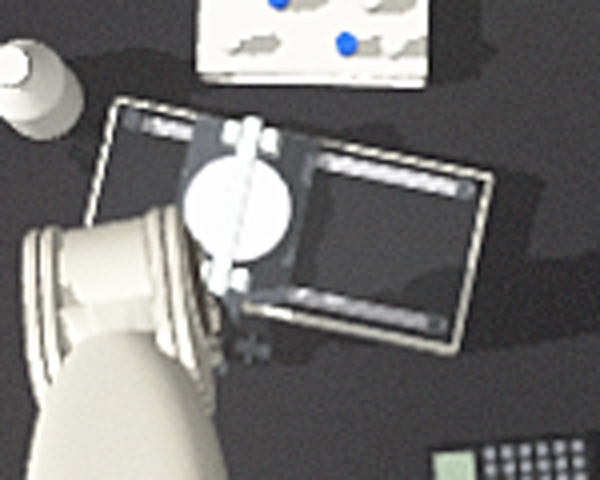

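The bar is still in both slots (crop 250,130 and 222,280), and the carriage is clear of the stop block at (130,118). Handing in.

```bash
python3 f.py; python3 -c "
from workcell import workorder;print(workorder.job_done())"
```

```text
travel mm 98.04 lateral 0.63  Fy -1.89 Fx 0.98 Fz 6.26 28.325 0.0142
the job is handed in; nothing more can be done
None
```

The job is handed in at 28.3 s: the long bar lies in both slots, and the carriage stands in the notch after 98 mm of travel, clear of the end stop, with the knob still gripped; the judge's verdict was not shown.

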